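# Pump up the discharged hand pump until its indicator pin pops out

## Task

Of the two hand pumps on the bench, one has lost its charge: its red indicator pin has sunk into its collar, while the other pump's pin stands fully out. With the fingertips, push the blue plunger of the discharged pump down and let it spring back up, again and again, until its red pin pops fully out, then let the plunger rise all the way and take the hand away. Nothing is to be picked up: do not touch the red pins, leave the charged pump alone and do not shift or upset the other things.

Things in the scene. Friction and masses are not known exactly. Their poses are not given: they have to be found in the camera images.
- pump_a: the discharged pump (its red pin starts 0 to 8 mm out). Both pumps look alike: grey housing 64 x 116 mm and 61 mm high on a dark foot plate 84 x 134 mm, fixed to the bench. Origin: centre of the underside. Its x axis runs across the housing towards the side with the brass hose barb, z up; the blue plunger is on the axis x 0, y +32 mm, the red pin on x 0, y -34 mm
- plunger_a: round domed blue knob of that pump's plunger, 38 mm wide, 18 mm tall; origin at the centre of its underside, z up. The highest part of the pump: its top is 136 mm above the bench when up, 118 mm when fully down
- plunger_a_top (a point): centre of the top of that blue knob (moves with it); the top is flat over 18 mm and is where to press
- plunger_a_travel (a joint): plunger travel in m: 0 fully up, 0.018 fully down. A spring returns it; it takes about 5 N to start it, 9 N to hold it down, 11 N while it drives the pin. A ratchet lifts the pin only on the down stroke, normally 8 mm (at most 12 mm) a full stroke; strokes shorter than 14 mm may gain nothing. Let the plunger rise to within 2 mm of the top before pressing again
- pin_a: red indicator pin of that pump: flat cap 17 mm wide and 4 mm thick on a 10 mm stem, in an aluminium collar 66 mm above the bench. Not to be touched. Origin is on the pin's axis 70.5 mm below the top of the cap
- pin_a_top (a point): centre of the top of that red cap: 70.5 mm above the bench with the pin right in, 108.5 mm fully out
- pin_a_travel (a joint): how far the red pin is out, in m: 0 in, 0.038 fully out, with the yellow ring on its stem showing just above the collar. It stays where a stroke leaves it; once past about 0.031 it pops to 0.038 by itself. From the start it takes 3 to 4 full strokes; strokes after that do nothing
- pump_b: the charged pump (its red pin starts fully out, 38 mm); to be left alone. Both pumps look alike: grey housing 64 x 116 mm and 61 mm high on a dark foot plate 84 x 134 mm, fixed to the bench. Origin: centre of the underside. Its x axis runs across the housing towards the side with the brass hose barb, z up; the blue plunger is on the axis x 0, y +32 mm, the red pin on x 0, y -34 mm
- plunger_b: round domed blue knob of that pump's plunger, 38 mm wide, 18 mm tall; origin at the centre of its underside, z up. The highest part of the pump: its top is 136 mm above the bench when up, 118 mm when fully down
- plunger_b_top (a point): centre of the top of that blue knob (moves with it); the top is flat over 18 mm and is where to press
- plunger_b_travel (a joint): plunger travel in m: 0 fully up, 0.018 fully down. A spring returns it; it takes about 5 N to start it, 9 N to hold it down, 11 N while it drives the pin. Must not be pressed
- pin_b: red indicator pin of that pump: flat cap 17 mm wide and 4 mm thick on a 10 mm stem, in an aluminium collar 66 mm above the bench. Not to be touched. Origin is on the pin's axis 70.5 mm below the top of the cap
- pin_b_top (a point): centre of the top of that red cap: 70.5 mm above the bench with the pin right in, 108.5 mm fully out
- pin_b_travel (a joint): how far the red pin is out, in m: 0 in, 0.038 fully out, with the yellow ring on its stem showing just above the collar. Starts fully out
- magnifier_lamp_turn (a joint): swing of the ring magnifier lamp on its stand, in rad. It starts turned aside at about -1.0, its ring 0.5 m above the bench over the grey tray on the left (ring about 0.26 m wide, centre near x 0.5, y 0.26; its arm runs from there to the stand at x 0.78, y -0.2). Nothing to do with it; keep the arm clear of it
- vial_b: bystander, loose, standing: small amber vial with a blue cap, 23 mm wide, 54 mm tall; origin at the centre of its underside
- sample_pot: bystander, loose, standing: white sample pot with a red screw lid, 46 mm wide, 57 mm tall; origin at the centre of its underside
- media_bottle: bystander, loose, standing: clear bottle with a blue cap, 69 mm wide, 129 mm tall; origin at the centre of its underside
- vial_d: bystander, loose, standing: small clear vial with an orange cap, 25 mm wide, 60 mm tall; origin at the centre of its underside
- petri_0: bystander, loose, standing: clear round dish, 58 mm wide, 13 mm tall; origin at the centre of its underside
- stopcock: bystander, loose, standing: small white stopcock with a blue tap, 44 x 26 mm, 17 mm tall; origin at the centre of its underside

How it is judged:
By the outcome, as a careful person would: the job done as asked, in the order asked, and still so for the second after the job is handed in, with the robot touching nothing.
It also fails if it takes over 35 s, if anything falls off the work surface, if the arm or the gripper's body presses on something with over 40 N, if the wrist force passes 120 N, or if a joint passes its speed limit or range.

## Robot

A 7-joint arm with a two-finger parallel gripper is mounted at the origin on a cart in front of the work surface, level with it; the furniture and walls round the work are solid. World frame = base frame: x ahead of the robot, y to its left, z up, the work surface at z = 0. Lengths are in m, angles in rad, forces in N, time in s.
With the tool pointing down it reaches from about 0.4 to 0.85 m from the base axis. Payload 10.4 kg.
Tool frame: the origin (TCP) lies at the very end of the fingers, on their centre line; the grasp point (between the pads) lies 19 mm behind it; z points along the fingers, y is the direction in which the jaws open and shut (so a half turn about z gives the same grasp; the last joint's range is limited). The gripper opens to 85 mm and grips with 20 to 120 N. Pads are 22 mm wide; open, the fingers measure 114 mm over their backs; the gripper's body (76 mm by 85 mm) begins 54 mm behind the grasp point. The pads swing forward as they close: fully open they stand 13 mm farther back than shut.
Start: joints at [1.32, 0.332, -0.065, 1.46, 0.022, 1.35, -0.088], TCP at [0.141, -0.609, 0.231] pointing down, gripper open.
Joint ranges: [-2.6, 2.6], [-0.5, 2.12], [-1.47, 1.34], [0.16, 2.42], [-1.27, 4.41], [0.06, 2.06], [-2.6, 2.6]. Speed limits (rad/s): [2.22, 2.22, 2.79, 2.79, 3.14, 3.14, 3.14].

## Interface

Orientations are given as a unit quaternion [w, x, y, z].
In Python, from plant import arm gives the robot as it stands.
- The arm moves only by the tool drive_tool, never from a script. Its arguments are lists of equal length, an entry for each row: "twist": the turn, a rotation vector about the world's x, y, z normalised to -1 to 1, where 1 is 1.5 rad, a list of three; "delta_pos": the shift along the world's x, y, z normalised to -1 to 1, where 1 is 0.6 m, a list of three; "hand": the gripper command: -1 is fully open, 1 is shut, values between are in proportion. In form: {"twist": [[ax, ay, az], ...], "delta_pos": [[tx, ty, tz], ...], "hand": [hand, ...]}. A call has 1 to 10 rows; each row is the pose to reach, as a shift and turn from the pose commanded when the call began; what a row does not reach only later rows make up. A row lasts 1/12 s, in which the tool goes at most 41.7 mm and 7.16 degrees, less where a joint would pass 70% of its speed; a pose out of reach is approached as far as the arm can. A call with a number of a shift or a turn outside -1 to 1 is refused whole. A call with a gripper value outside its range is refused whole. The fingers move at their own pace and stop on an object; the grip force is fixed at half the most. Time passes only in rows, so rows that repeat a pose let the fingers close. It gives the time, the measured TCP pose, the force and the opening at its end, in the units of the state.
- arm.observe(): the state, without advancing time (a new reading comes with each control period).
- arm.read_camera(name): name is "scene" or "top" or "wrist"; returns the picture (480x640x3 uint8, blue, green, red); there is no depth.
- arm.calibration(name): a dict with "camera_matrix" (3x3 intrinsics, pixels), "T" (4x4, takes a point from camera to world coordinates). Camera axes: x right, y up, looking along -z (the intrinsics and any distortion apply to the point x, -y, -z); pixel columns grow to the right and rows downward; lengths in m; the calibration is good to about 2 mm. A picture is of the moment at which its call begins: read the wrist's pose just before it. calibration takes no time and is no camera call; for the wrist camera it gives the pose at the moment of the call.
- arm.hand_in(): hands the job in, once; it reports no verdict.
The state is a dict: "t": time; "joints": joint angles; "joint_velocities": joint speeds; "effort": joint torques, N m; "tool_pos": TCP position; "tool_rot": TCP orientation; "force": force on the tool from outside, world axes, zero at the start; "moment": the same for the moment, N m; "grip_width": opening from 0.0 (shut) to 1.0 (fully open).
Only numpy, scipy, OpenCV 4.12 (cv2) and the standard library are available. Lean on these libraries where they do the work, as an engineer would, in place of code of your own. Each camera call takes 0.05 s, during which the arm holds its last target. There are 200 camera calls.

## Working session

There is one attempt and no reset: what is moved stays moved. The work goes in short steps, Python scripts to look and compute and a tool call to move; the robot and the scene stay as the last step left them, time stands still between calls to the robot, and variables do not carry over. Pictures are saved under pics/ and viewed, about 8 in all and at most 12, crops included, and the job is handed in when it is done.

Besides the shell and the picture viewer there is one more tool, called as name(argument=value, ...) on one line, values as JSON. drive_tool: Moves the arm, as the interface text tells. Scaled input: -1 to 1 covers 0.6 m each way for a shift and 1.5 rad each way for a turn. Its arguments: {"type":"object","properties":{"twist":{"type":"array"},"delta_pos":{"type":"array"},"hand":{"type":"array"}},"required":["twist","delta_pos","hand"]}

```bash
mkdir -p pics; python3 - <<'E'
from plant import arm
import cv2
for n in("scene","top"):
    cv2.imwrite(f"pics/{n}0.png",arm.read_camera(n)); c=arm.calibration(n);print(n,c)
s=arm.observe();print(s)
E
```

```text
scene {'camera_matrix': array([[474.0089792 ,   0.        , 326.32421948],
       [  0.        , 474.0089792 , 244.95283775],
       [  0.        ,   0.        ,   1.        ]]), 'T': array([[-0.69706999,  0.54556014, -0.46525   ,  0.17149661],
       [-0.71676408, -0.54696942,  0.43252018,  0.13457026],
       [-0.01851176,  0.63497133,  0.77231388,  0.76687771],
       [ 0.        ,  0.        ,  0.        ,  1.        ]])}
top {'camera_matrix': array([[480.72043662,   0.        , 309.77439173],
       [  0.        , 480.72043662, 240.49955524],
       [  0.        ,   0.        ,   1.        ]]), 'T': array([[-0.04412217,  0.97660483, -0.21046671,  0.37673512],
       [-0.99900983, -0.04192721,  0.01488201, -0.20701763],
       [ 0.00570957,  0.21091494,  0.97748774,  0.94319415],
       [ 0.        ,  0.        ,  0.        ,  1.        ]])}
{'t': 0.1, 'joints': array([ 1.32037406,  0.3328192 , -0.06470079,  1.4608591 ,  0.02162293,
        1.3498796 , -0.08851956]), 'joint_velocities': array([-7.25077622e-04, -2.43109208e-03,  6.63641614e-04, -2.63976221e-03,
       -6.93842418e-04,  3.05086499e-04,  9.92443566e-05]), 'effort': array([ 2.03418836e-03, -6.26746988e+01,  4.95536893e-02, -3.92431247e+01,
        1.63866120e-02,  6.97735770e-03, -2.56681221e-05]), 'tool_pos': array([ 0.14107639, -0.60853121,  0.23058808]), 'tool_rot': array([-6.24745175e-04,  9.93518628e-01,  1.13667646e-01, -1.10962790e-04]), 'force': array([-0.05160164,  0.37613994, -0.3639963 ]), 'moment': array([-0.03433033,  0.03343005,  0.03254199]), 'grip_width': 0.9977113425758606}
```

View pics/scene0.png

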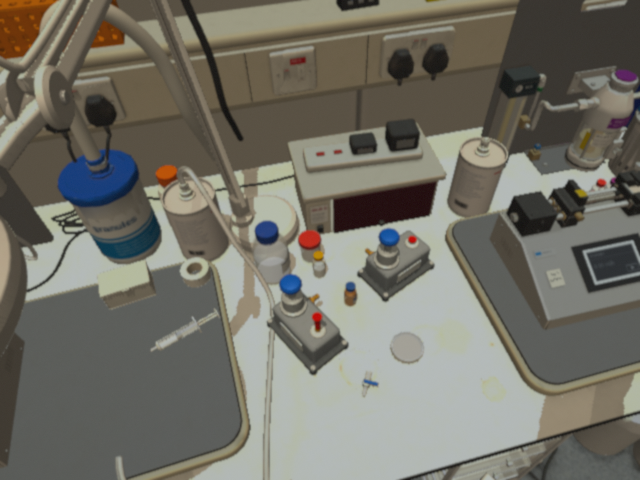

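View pics/top0.png

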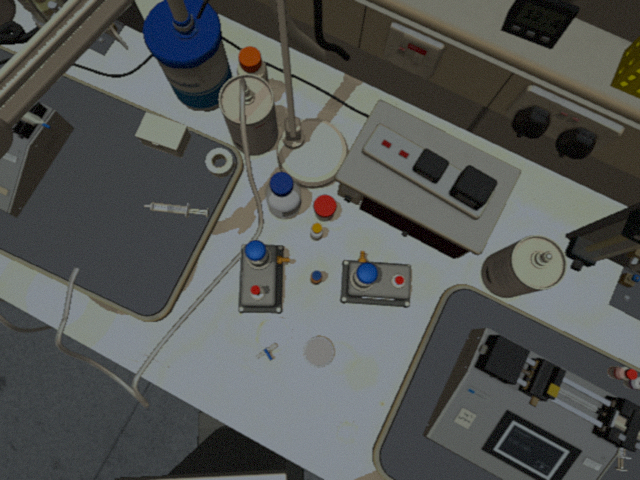

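The left pump (scene 317,320) has its red pin out. The right one (plunger at scene 389,238 and top 367,273) has it sunk, so that one is pump_a. Next I'll measure both pumps.

```bash
cat > h.py <<'E'
import numpy as np, cv2
from plant import arm
def blob(im,col,near,r=30):
    h=cv2.cvtColor(im,cv2.COLOR_BGR2HSV)
    m=cv2.inRange(h,(100,120,60),(125,255,255)) if col=='b' else cv2.inRange(h,(0,150,90),(8,255,255))|cv2.inRange(h,(172,150,90),(180,255,255))
    n,l,s,c=cv2.connectedComponentsWithStats(m)
    k=[i for i in range(1,n) if s[i,4]>15 and np.hypot(*(c[i]-near))<r]
    i=min(k,key=lambda i:np.hypot(*(c[i]-near)));return c[i],s[i]
def ray(name,p,C=None):
    C=C or arm.calibration(name);K=C["camera_matrix"];T=C["T"]
    d=np.linalg.solve(K,[p[0],p[1],1]);d=T[:3,:3]@(d*[1,-1,-1]);return T[:3,3],d/np.linalg.norm(d)
def plane(name,p,z,C=None):
    o,d=ray(name,p,C);return o+d*(z-o[2])/d[2]
def tri(rs):
    A=sum(np.eye(3)-np.outer(d,d) for o,d in rs);b=sum((np.eye(3)-np.outer(d,d))@o for o,d in rs);return np.linalg.solve(A,b)
E
python3 - <<'E'
from h import *
S=cv2.imread("pics/scene0.png");T=cv2.imread("pics/top0.png")
for n,c,ps,pt,z in(("plA","b",(389,238),(367,273),.127),("pinA","r",(411,241),(399,281),.073),("plB","b",(291,284),(256,251),.127),("pinB","r",(317,318),(257,291),.107),("media","b",(266,232),(281,184),.12),("pot","r",(310,240),(325,206),.055),("vialb","b",(350,287),(317,275),.05)):
    a,sa=blob(S,c,ps,12);b,sb=blob(T,c,pt,12)
    print(n,a.round(1),sa,b.round(1),sb,"tri",tri([ray("scene",a),ray("top",b)]).round(4),plane("scene",a,z)[:2].round(4),plane("top",b,z)[:2].round(4))
x=np.vstack([cv2.resize(S[210:310,340:450],None,fx=5,fy=5)[:,:550],]);y=cv2.resize(T[225:325,225:425],None,fx=3,fy=3)
cv2.imwrite("pics/c.png",cv2.resize(S[210:390,250:450],None,fx=4,fy=4)[:600])
E
```

```text
plA [388.7 237. ] [380 229  19  17 263] [366.8 272.7] [357 263  21  21 348] tri [ 0.492  -0.3146  0.1266] [ 0.4919 -0.3143] [ 0.4919 -0.3146]
pinA [412.  238.9] [409 236   7   7  42] [399.3 279.8] [396 276   8   8  50] tri [ 0.4841 -0.3797  0.0733] [ 0.4845 -0.3797] [ 0.4839 -0.3799]
plB [290. 284.] [280 275  21  19 325] [255.  250.2] [245 241  21  20 332] tri [ 0.5396 -0.1241  0.1271] [ 0.5398 -0.124 ] [ 0.5394 -0.1242]
pinB [316.8 319.2] [312 313  10  16 101] [254.9 289.5] [251 286   9   8  59] tri [ 0.4741 -0.1201  0.0986] [ 0.4697 -0.1172] [ 0.4737 -0.1206]
media [265.9 231.7] [256 222  21  21 361] [281.  182.7] [270 172  23  22 385] tri [ 0.6626 -0.1726  0.1184] [ 0.6611 -0.172 ] [ 0.6623 -0.1725]
pot [309.2 239.2] [299 230  21  19 324] [324.7 205.3] [314 195  23  21 367] tri [ 0.6368 -0.2524  0.0517] [ 0.6346 -0.2505] [ 0.6358 -0.2522]
vialb [350.  286.2] [347 283   7   8  48] [316.3 275. ] [313 271   8   9  58] tri [ 0.5028 -0.2298  0.0494] [ 0.5028 -0.2294] [ 0.5025 -0.23  ]
```

View pics/c.png

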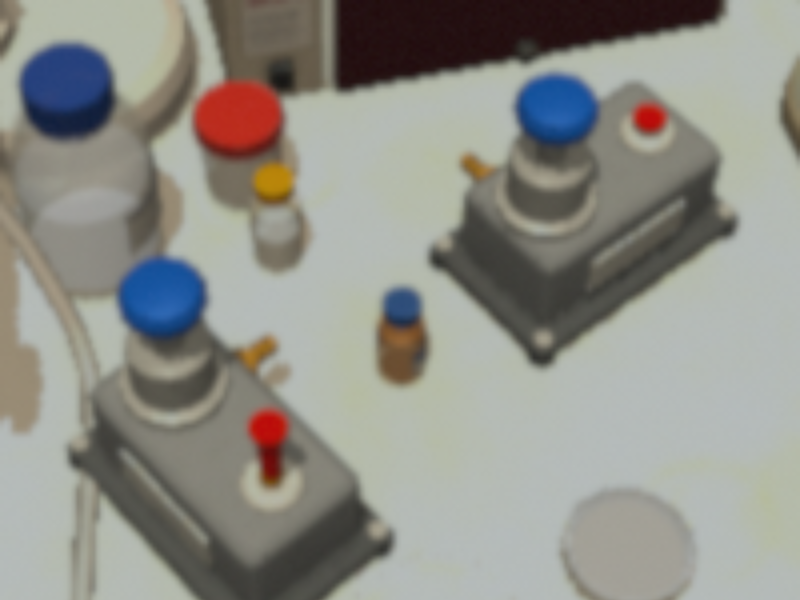

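The crop confirms it: the right pump's pin is sunk and the left one's is out with its yellow ring showing. Knob A top is at (0.492, -0.3145, 0.136), and its distance to the pin is 66 mm, as specified. I'll move above it with the hand shut.

drive_tool(twist=[[0, 0, 0], [0, 0, 0], [0, 0, 0], [0, 0, 0], [0, 0, 0], [0, 0, 0], [0, 0, 0], [0, 0, 0], [0, 0, 0], [0, 0, 0]], delta_pos=[[0, 0, 0.08], [0.1, 0.08, 0.08], [0.585, 0.49, 0.08], [0.585, 0.49, 0.08], [0.585, 0.49, 0.08], [0.585, 0.49, 0.08], [0.585, 0.49, 0.08], [0.585, 0.49, 0.08], [0.585, 0.49, 0.08], [0.585, 0.49, 0.08]], hand=[1, 1, 1, 1, 1, 1, 1, 1, 1, 1])

```text
t: 0.93
tool_pos: [0.4297, -0.3667, 0.2787]
tool_rot: [0.0, 0.994, 0.114, -0.0]
force: [1.5, -0.5, -0.1]
grip_width: -0.001
```

drive_tool(twist=[[0, 0, 0], [0, 0, 0], [0, 0, 0]], delta_pos=[[0, 0, 0], [0, 0, 0], [0, 0, 0]], hand=[1, 1, 1])

```text
t: 1.18
tool_pos: [0.4282, -0.3687, 0.2784]
tool_rot: [-0.0, 0.994, 0.114, -0.0]
force: [-0.1, -0.1, -0.7]
grip_width: -0.005
```

drive_tool(twist=[[0, 0, 0], [0, 0, 0], [0, 0, 0], [0, 0, 0], [0, 0, 0], [0, 0, 0], [0, 0, 0], [0, 0, 0]], delta_pos=[[0.106, 0.09, 0], [0.106, 0.09, 0], [0.106, 0.09, -0.05], [0.106, 0.09, -0.1], [0.106, 0.09, -0.15], [0.106, 0.09, -0.189], [0.106, 0.09, -0.189], [0.106, 0.09, -0.189]], hand=[1, 1, 1, 1, 1, 1, 1, 1])

```text
t: 1.85
tool_pos: [0.4908, -0.3154, 0.1649]
tool_rot: [-0.001, 0.994, 0.113, -0.001]
force: [-0.2, -0.4, -0.1]
grip_width: 0.002
```

```bash
python3 - <<'E'
from h import *
s=arm.observe();print(s["tool_pos"],s["t"])
c=arm.calibration("wrist");w=arm.read_camera("wrist");S=arm.read_camera("scene")
a=cv2.resize(w,(400,300));b=cv2.resize(S[150:300,320:520],(800,600))
cv2.imwrite("pics/m.png",cv2.resize(np.hstack([cv2.resize(w,(800,600)),b]),(800,300)))
E
```

```text
[ 0.49079459 -0.31544673  0.16485375] 1.85
```

View pics/m.png

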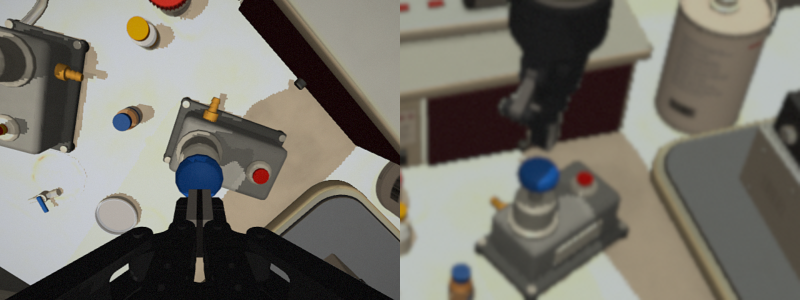

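The left half (wrist view) shows the shut fingertips centred over the blue knob. The right half (scene view) shows them just above the knob and clear of the red pin. First gentle press: down to z≈0.128.

drive_tool(twist=[[0, 0, 0], [0, 0, 0], [0, 0, 0], [0, 0, 0], [0, 0, 0]], delta_pos=[[0.002, 0.0015, -0.025], [0.002, 0.0015, -0.04], [0.002, 0.0015, -0.05], [0.002, 0.0015, -0.06], [0.002, 0.0015, -0.06]], hand=[1, 1, 1, 1, 1])

```text
t: 2.37
tool_pos: [0.4936, -0.3138, 0.1296]
tool_rot: [0.0, 0.994, 0.113, 0.0]
force: [-2.2, 0.7, 6.6]
grip_width: 0.002
```

drive_tool(twist=[[0, 0, 0], [0, 0, 0], [0, 0, 0], [0, 0, 0], [0, 0, 0]], delta_pos=[[0, 0, -0.007], [0, 0, -0.014], [0, 0, -0.02], [0, 0, -0.022], [0, 0, -0.022]], hand=[1, 1, 1, 1, 1])

```text
t: 2.78
tool_pos: [0.4938, -0.3139, 0.1181]
tool_rot: [0.001, 0.994, 0.114, 0.0]
force: [-5.5, 1.1, 11.6]
grip_width: -0.001
```

drive_tool(twist=[[0, 0, 0], [0, 0, 0], [0, 0, 0]], delta_pos=[[0, 0, -0.003], [0, 0, -0.005], [0, 0, -0.005]], hand=[1, 1, 1])

```text
t: 3.03
tool_pos: [0.494, -0.314, 0.1179]
tool_rot: [0.001, 0.994, 0.113, 0.001]
force: [-14.7, 7.7, 35.9]
grip_width: 0.002
```

```bash
python3 - <<'E'
from h import *
s=arm.observe();print(s["tool_pos"],s["force"])
for n,p,q in(("scene",(412,238.9),(388.7,240)),("top",(399.3,279.8),(366,273))):
    im=arm.read_camera(n)
    for a,b in((p,'r'),(q,'b')):
        try: c,st=blob(im,b,a,25);print(n,b,c.round(1),st)
        except Exception as e: print(n,b,"hidden")
E
```

```text
[ 0.4939792  -0.31403157  0.11786287] [-14.74011716   7.70299325  35.88810014]
scene r [412.3 237.3] [409 234   8   9  51]
scene b [388.5 245.5] [379 239  20  13 178]
top r hidden
top b hidden
```

drive_tool(twist=[[0, 0, 0], [0, 0, 0], [0, 0, 0], [0, 0, 0]], delta_pos=[[0, 0, 0.02], [-0.002, 0, 0.048], [-0.002, 0, 0.048], [-0.002, 0, 0.048]], hand=[1, 1, 1, 1])

```text
t: 3.47
tool_pos: [0.4928, -0.3139, 0.1432]
tool_rot: [0.001, 0.994, 0.114, 0.001]
force: [0.4, -0.3, -0.3]
grip_width: 0.002
```

```bash
cat >chk.py <<'E'
from h import *
s=arm.observe();print(s["tool_pos"],s["force"],s["t"])
im=arm.read_camera("scene");cv2.imwrite("pics/last.png",cv2.resize(im[150:300,320:520],(800,600)))
c,st=blob(im,'r',(412,236),25);b,sb=blob(im,'b',(388.7,240),25);print(c,st,b,sb)
o,d=ray("scene",c);k=np.array([.4841,-.3797])  # nearest point on the pin's vertical axis
a=((k-o[:2])@d[:2])/(d[:2]@d[:2]);print("pin blob z",(o+a*d)[2])
E
python3 chk.py
```

```text
[ 0.49279377 -0.31387326  0.14320844] [ 0.35060533 -0.31178002 -0.27287683] 3.4667
[412.13043478 237.82608696] [409 234   8   9  46] [388.95774648 238.41314554] [380 231  20  15 213]
pin blob z 0.07652512190088279
```

drive_tool(twist=[[0, 0, 0], [0, 0, 0], [0, 0, 0], [0, 0, 0], [0, 0, 0], [0, 0, 0], [0, 0, 0], [0, 0, 0], [0, 0, 0], [0, 0, 0]], delta_pos=[[0, 0, -0.012], [0, 0, -0.022], [0, 0, -0.032], [0, 0, -0.042], [0, 0, -0.048], [0, 0, -0.048], [0, 0, -0.02], [0, 0, 0], [0, 0, 0], [0, 0, 0]], hand=[1, 1, 1, 1, 1, 1, 1, 1, 1, 1])

```text
t: 4.35
tool_pos: [0.492, -0.3133, 0.1411]
tool_rot: [-0.0, 0.994, 0.114, -0.0]
force: [-0.1, 0.1, 0.3]
grip_width: -0.002
```

```bash
python3 chk.py
```

```text
[ 0.4920164  -0.31330544  0.14110516] [-0.08069253  0.1370551   0.27636492] 4.35
[412.52 235.52] [409 232   8  10  50] [388.93401015 238.79187817] [380 232  20  14 197]
pin blob z 0.08324460002521217
```

View pics/last.png

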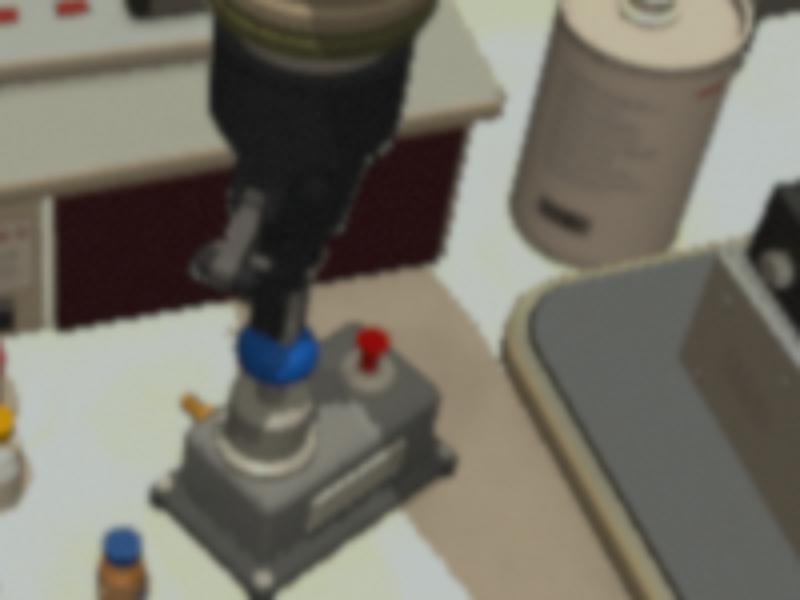

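The pin (crop 372,345) is clearly rising out of its collar, and the knob is back up. Next stroke.

drive_tool(twist=[[0, 0, 0], [0, 0, 0], [0, 0, 0], [0, 0, 0], [0, 0, 0], [0, 0, 0], [0, 0, 0], [0, 0, 0], [0, 0, 0], [0, 0, 0]], delta_pos=[[0, 0, -0.012], [0, 0, -0.022], [0, 0, -0.032], [0, 0, -0.042], [0, 0, -0.047], [0, 0, -0.047], [0, 0, -0.02], [0, 0, 0], [0, 0, 0], [0, 0, 0]], hand=[1, 1, 1, 1, 1, 1, 1, 1, 1, 1])

```text
t: 5.23
tool_pos: [0.492, -0.3133, 0.1409]
tool_rot: [-0.0, 0.994, 0.114, -0.0]
force: [-0.4, -0.3, -0.4]
grip_width: 0.002
```

```bash
python3 chk.py
```

```text
[ 0.49198545 -0.31330226  0.14091333] [-0.35734151 -0.288002   -0.36771984] 5.2333
[413.32075472 233.09433962] [410 229   8  13  53] [388.96907216 238.86597938] [380 232  20  14 194]
pin blob z 0.09042239229123306
```

drive_tool(twist=[[0, 0, 0], [0, 0, 0], [0, 0, 0], [0, 0, 0], [0, 0, 0], [0, 0, 0], [0, 0, 0], [0, 0, 0], [0, 0, 0], [0, 0, 0]], delta_pos=[[0, 0, -0.012], [0, 0, -0.022], [0, 0, -0.032], [0, 0, -0.042], [0, 0, -0.047], [0, 0, -0.047], [0, 0, -0.02], [0, 0, 0], [0, 0, 0], [0, 0, 0]], hand=[1, 1, 1, 1, 1, 1, 1, 1, 1, 1])

```text
t: 6.12
tool_pos: [0.492, -0.3133, 0.1409]
tool_rot: [-0.0, 0.994, 0.114, -0.0]
force: [-0.6, -1.5, -0.9]
grip_width: -0.001
```

```bash
python3 chk.py
```

```text
[ 0.49196877 -0.31331017  0.14089665] [-0.63433257 -1.54068709 -0.93368308] 6.1167
[414.07142857 228.80357143] [411 224   8  16  56] [388.9744898  238.84183673] [380 232  20  14 196]
pin blob z 0.10258148516889443
```

View pics/last.png

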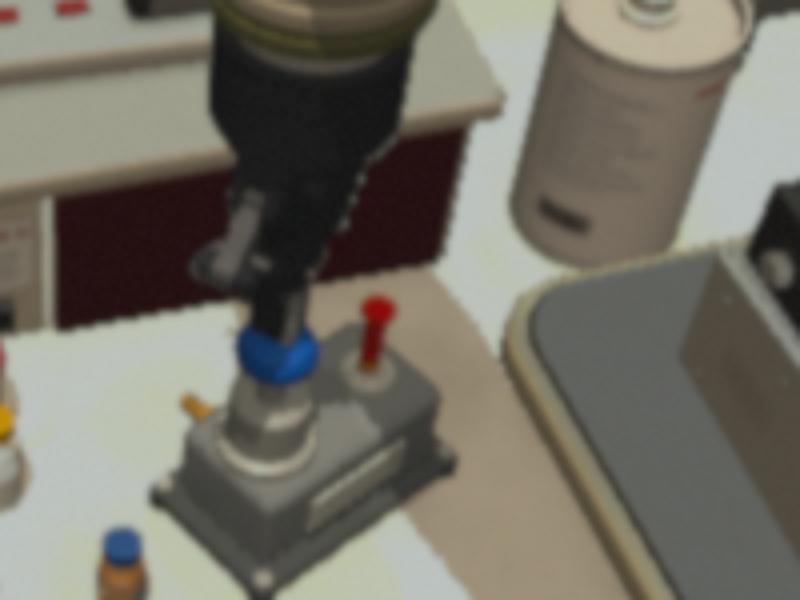

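The pin is fully out, with the yellow ring showing at its base (crop 370,365), and the knob is up. Now I'll withdraw upward.

drive_tool(twist=[[0, 0, 0], [0, 0, 0], [0, 0, 0], [0, 0, 0], [0, 0, 0], [0, 0, 0], [0, 0, 0], [0, 0, 0], [0, 0, 0], [0, 0, 0]], delta_pos=[[0, 0, 0.05], [0, 0, 0.1], [0, 0, 0.15], [0, 0, 0.2], [0, 0, 0.22], [-0.1, -0.09, 0.22], [-0.2, -0.18, 0.22], [-0.2, -0.18, 0.22], [-0.2, -0.18, 0.22], [-0.2, -0.18, 0.22]], hand=[1, 1, 1, 1, 1, 1, 1, 1, 1, 1])

```text
t: 7.0
tool_pos: [0.3647, -0.4274, 0.2718]
tool_rot: [-0.0, 0.994, 0.108, -0.002]
force: [-0.5, -0.7, -0.1]
grip_width: 0.001
```

```bash
python3 chk.py; python3 - <<'E'
from h import *
S=arm.read_camera("scene");T=arm.read_camera("top")
cv2.imwrite("pics/end.png",S)
for n,c,ps,pt in(("plA","b",(389,238),(367,273)),("pinA","r",(414,229),(401,278)),("plB","b",(291,284),(256,251)),("pinB","r",(317,318),(257,291)),("media","b",(266,232),(281,184)),("pot","r",(310,240),(325,206)),("vialb","b",(350,287),(317,275))):
    try:
        a,_=blob(S,c,ps,12);print(n,a.round(1),end=' ');b,_=blob(T,c,pt,12);print(b.round(1),"tri",tri([ray("scene",a),ray("top",b)]).round(4))
    except Exception as e:print("hidden")
E
```

```text
[ 0.36467672 -0.42740476  0.27182749] [-0.49185252 -0.74564755 -0.07311801] 7.0
[413.44776119 230.86567164] [411 224   7  16  67] [388.74621212 236.98863636] [380 229  19  17 264]
pin blob z 0.09664240937262658
plA [388.7 237. ] [366.9 272.6] tri [ 0.4921 -0.3148  0.1264]
pinA [413.4 230.9] [403.  277.1] tri [ 0.4864 -0.3831  0.0919]
plB [290.  283.9] [255.  250.2] tri [ 0.5396 -0.1241  0.1272]
pinB [316.8 319.2] [255.  289.6] tri [ 0.4741 -0.1202  0.0984]
media [266.  231.9] [280.9 182.8] tri [ 0.6626 -0.1726  0.118 ]
pot [309.2 239.2] [324.7 205.3] tri [ 0.6367 -0.2523  0.0517]
vialb [349.9 286.3] [316.4 275. ] tri [ 0.5029 -0.2299  0.0491]
```

View pics/end.png

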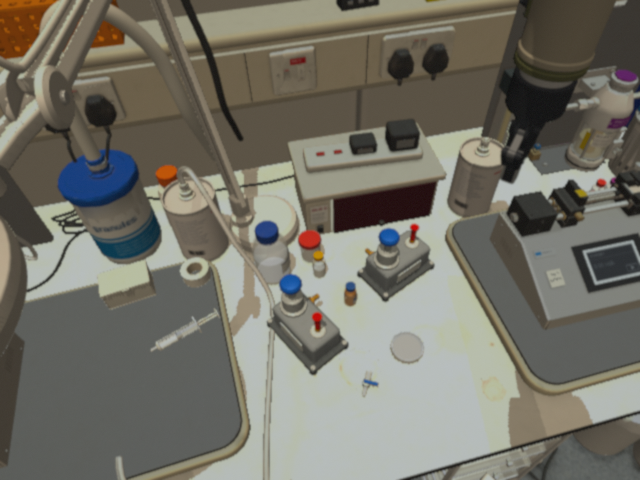

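```bash
python3 -c "
from plant import arm
print(arm.hand_in())"
```

```text
the job is handed in; nothing more can be done
None
```

The discharged pump (the right-hand one, pump_a) is charged again. I gave its blue plunger four full strokes with the shut fingertips, and its red pin popped fully out. I then let the plunger rise, took the hand away and handed in at about 7 s.

- **Red pin:** the yellow ring shows above the collar, and the pin looks as tall in the picture as the charged pump's. A rough two-camera height came out low (about 92 mm). It mixes stem and cap pixels and fits the charged pump's pin less well too (98 mm), so I relied on the ring and the matching height instead.
- **Plunger:** the knob is back at its starting position, within 0.3 mm.
- **Other things:** the charged pump, bottle, pot and amber vial measured within 0.5 mm of where they started. I checked the other vial, the dish and the stopcock only by eye, and they look unmoved.
- **Forces:** the highest reading was about 40 N in total at the wrist, at the bottom of the first stroke (limit 120 N). I had no readings at the bottom of the other three. The hand was touching nothing at the end.

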